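# Unlock the tea tray and draw it forward

## Robot

A 6-joint arm with a two-finger parallel gripper is mounted at the origin on a cart in front of the work surface, level with it; the furniture and walls round the work are solid. World frame = base frame: x ahead of the robot, y to its left, z up, the work surface at z = 0. Lengths are in m, angles in degrees, forces in N, time in s.
With the tool pointing down it reaches from about 0.3 to 0.75 m from the base axis. Payload 8.5 kg.
Tool frame: the origin (TCP) lies on the centre line of the jaws, within the pads' length; the fingertips stand 11 mm ahead of it and the grasp point (between the pads) lies 8 mm behind it; z points along the fingers, y is the line along which they close (so a half turn about z gives the same grasp; the last joint's range is limited). The gripper opens to 85 mm and grips with 20 to 120 N. Pads are 22 mm wide; open, the fingers measure 114 mm over their backs; the gripper's body (76 mm by 85 mm) begins 54 mm behind the grasp point. The pads swing forward as they close: fully open they stand 13 mm farther back than shut.
Start: joints at [-80.46, 21.807, 74.336, -0, 83.858, -12.336], TCP at [0.205, -0.51, 0.242] pointing down, gripper open.
Joint ranges: [-178.18, 178.18], [-50.72, 133.34], [12.68, 142.11], [-81.47, 261.47], [9.98, 163.14], [-165.26, 165.26]. Speed limits (degrees/s): [136.94, 136.94, 180, 180, 180, 180].

## Interface

Orientations are given as a 3x3 rotation matrix whose columns are the frame's x, y, z axes.
In Python, from rig import env gives the robot as it stands.
- The arm moves only by the shell command python3 nudge.py [FORCE], which reads ROWS from standard input. ROWS is a JSON object whose key "increments" holds a list of rows, 1 to 10 of them, each of 5 numbers: dx, dy, dz in mm, then a turn about the tool's z in units of 10 degrees, then the finger opening in m; each row shifts and turns the commanded pose from where the row before left it, along the tool's axes as they then stand; what a row does not reach is not made up. A row lasts 1/10 s, in which the tool goes at most 0.05 m and 8.59 degrees, less where a joint would pass 70% of its speed; a pose out of reach is approached as far as the arm can. The fingers move at their own pace and stop on an object; FORCE is the grip in N (left out, the last holds). Time passes only in rows, so rows that do not move let the fingers close. It prints the time, the measured TCP pose, the force, the opening and the grip force at its end. Input that does not fit is refused with a message, and nothing moves.
- env.observe(): the state, without advancing time (a new reading comes with each control period).
- env.get_image(name): name is "scene" or "top" or "wrist"; returns a dict with "pixels" (480x640x3 uint8, red, green, blue), "K" (3x3 intrinsics, pixels), "extrinsics" (4x4, takes a point from world to camera coordinates). Camera axes: x right, y down, z forward; pixel columns grow to the right and rows downward; lengths in m; the calibration is good to about 2 mm. The wrist camera is an equidistant fisheye: a pixel r from the principal point sees the ray r / f radians off the axis. A picture is of the moment at which its call begins. There is no depth.
- env.close_job(): hands the job in; it is judged then, once.
The state is a dict: "time_s": time; "q": joint angles; "qvel": joint speeds; "joint_efforts": joint torques, N m; "position": TCP position; "tool_rot": TCP orientation; "ft_force": force on the tool from outside, world axes, zero at the start; "wrist_torque": the same for the moment, N m; "grip_width": finger opening in m; "gripper_force": force on a finger pad.
Only numpy, scipy, OpenCV 4.12 (cv2) and the standard library are available. Lean on these libraries where they do the work, as an engineer would, in place of code of your own. Each camera call takes 0.05 s, during which the arm holds its last target. There are 200 camera calls.

## Task

The tea tray is locked in its place between two rails. Feel for the angle at which the key standing in the lock drops fully home, turn it clockwise until the bolt is fully drawn, then pull the tray straight towards you until its front meets the two front stops. Leave the key down in the lock, the bolt drawn, the tin upright in the tray, and the bottle and the canister standing where they are.

Things in the scene. Friction and masses are not known exactly. Their poses are not given: they have to be found in the camera images.
- dock: fixed tray dock; origin on the lock's vertical axis at table height, x away from the robot along the rails, y left, z up. Two aluminium rails 12 mm high run from x=-85 to 150 mm, inner faces at y=-32 and y=-188 mm; the tray lies between. The lock, a dark round post 48 mm across and 50 mm high, stands left of the left rail.
- lock_mouth (a point): centre of the lock's mouth, 50 mm above the table, bore 30 mm. Inside, out of sight under the key, is a fixed entry plate (its top 29 mm above the table) with a three-armed slot at an angle that differs every time. The key's three wings repeat every 120 degrees: turning it up to 60 degrees to one or the other side of its start always passes the slot, where the fit is about 8 degrees either way.
- key: loose steel key, 80 g, upright in the lock. Origin on its axis under its three wings (14 mm long, 7 high, one along key x), z up. At the start the wings rest on the entry plate (origin 29 mm above the table), not over the slot, and cannot go lower. Over the slot it sinks 14 mm when lowered or pushed by a few N (origin 15 mm above the table): home, free to turn below the plate.
- key_collar (a point): underside of the key's round collar (28 mm across, 14 to 24 mm above the key's origin), which keeps it upright in the bore and lands on the entry plate when the key is home. A home key need not be held down while it is turned and stays where it is left.
- key_bow (a point): middle of the key's flat bow, 53 mm above the key's origin; axes as the key's. The bow is 44 mm long (key x), 10 mm thick (key y) and reaches from 40 to 66 mm above the key's origin; the round stem below it is 10 mm thick.
- bolt (a joint): travel (m) of the lock's steel bolt: 0 = shot, 13 mm out of the lock, right before the tray's front wall, so the tray cannot come forward; 0.015 = fully drawn. The home key, turned clockwise seen from above, has 5 to 70 degrees of idle travel, then draws the bolt over 40 degrees against about 0.1 N m up to a dead stop. The other way it only meets a stop. The bolt stays where it is left.
- tray: loose open wooden tray, about 0.35 kg, 120 (x) by 150 (y) mm, 34 high, walls 4 mm; origin at the centre of its underside, x away from the robot like the dock's. It stands on the table with 3 mm play to each rail, its origin at first about 76 mm beyond the lock axis (dock x) and 110 mm right of it; against the front stops at dock x=-15 mm. The table behind it is free for 60 mm.
- tray_lip (a point): middle of the outer edge of the tray's far lip: tray x=66 mm, y=0, 36 mm above its underside. The lip overhangs the outside of the far wall (at x=60 mm) by 6 mm, its underside 31 mm above the table.
- stop_left (a point): top rear edge of the left front stop, where the tray's front shall come to rest: dock x=-75 mm, y=-41 mm, 12 mm above the table. The stop reaches 18 mm into the lane from the left rail.
- stop_right (a point): the same of the right front stop: dock x=-75 mm, y=-179 mm.
- tea_tin: round tea tin, 57 mm across, 72 mm high, about 0.2 kg, standing in the tray; origin at the centre of its underside, z up. Two flat sachets lie beside it.
- bottle_red: plastic drink bottle with a red cap, 63 mm across, 168 mm high, standing at the front left of the dock: a bystander; origin at the centre of its underside.
- sugar_canister: small canister with a wooden lid, 70 mm across, 90 mm high, standing to the right of the dock: a bystander; origin at the centre of its underside. Right in front of it stands the fixed white drink dispenser, 0.39 m high, about 0.25 m across, near x=0.36, y=-0.19 from the robot's base: pass over or round it.

How it is judged:
By the outcome, as a careful person would: the job done as asked, in the order asked, and still so for the second after the job is handed in, with the robot touching nothing.
It also fails if it takes over 72 s, if anything falls off the work surface, if the arm or the gripper's body presses on something with over 40 N, if the wrist force passes 120 N, or if a joint passes its speed limit or range.

## Working session

There is one attempt and no reset: what is moved stays moved. The work goes in short steps, Python scripts to look and compute and a shell command to move; the robot and the scene stay as the last step left them, time stands still between calls to the robot, and variables do not carry over. Pictures are saved under pics/ and viewed, at most 10 in all, crops included, and the job is handed in when it is done.

```bash
ls; mkdir -p pics
python3 - <<'E'
from rig import env
import cv2,numpy as np
for n in("scene","top"):
    d=env.get_image(n); cv2.imwrite(f"pics/{n}0.png",d["pixels"][:,:,::-1]); print(n,d["K"],np.round(d["extrinsics"],4))
    np.savez(f"pics/{n}0.npz",**d)
o=env.observe(); print({k:np.round(v,3) for k,v in o.items()})
E
```

```text
nudge.py
pics
rig.py
scene [[553.6190434    0.         328.97923184]
 [  0.         553.6190434  238.83448118]
 [  0.           0.           1.        ]] [[-0.783  -0.6218 -0.0188  0.5145]
 [-0.2434  0.334  -0.9106  0.1558]
 [ 0.5725 -0.7084 -0.4129  0.9009]
 [ 0.      0.      0.      1.    ]]
top [[495.58198259   0.         321.34288919]
 [  0.         495.58198259 240.29728869]
 [  0.           0.           1.        ]] [[ 0.0086 -0.9999 -0.0113  0.1373]
 [-0.982  -0.0063 -0.1889  0.5205]
 [ 0.1888  0.0127 -0.9819  0.8979]
 [ 0.      0.      0.      1.    ]]
{'time_s': np.float64(0.1), 'q': array([-80.46 ,  21.838,  74.379,  -0.   ,  83.857, -12.337]), 'qvel': array([-0.089, -0.002, -0.19 ,  0.088,  0.042, -0.07 ]), 'joint_efforts': array([ 4.0000e-03, -4.4922e+01, -2.3165e+01, -0.0000e+00,  4.0000e-03,
        0.0000e+00]), 'position': array([ 0.205, -0.51 ,  0.242]), 'tool_rot': array([[ 0.928,  0.373, -0.   ],
       [ 0.373, -0.928,  0.001],
       [ 0.   , -0.001, -1.   ]]), 'ft_force': array([-0.705, -0.224, -0.342]), 'wrist_torque': array([0.021, 0.045, 0.054]), 'gripper_force': np.float64(0.0), 'grip_width': np.float64(0.085)}
```

View pics/scene0.png

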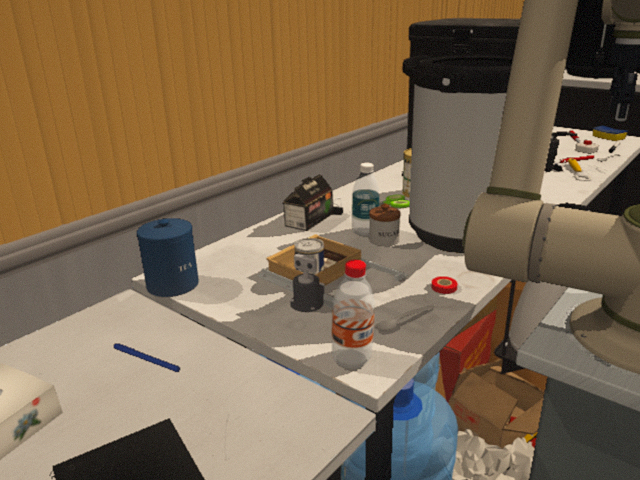

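View pics/top0.png

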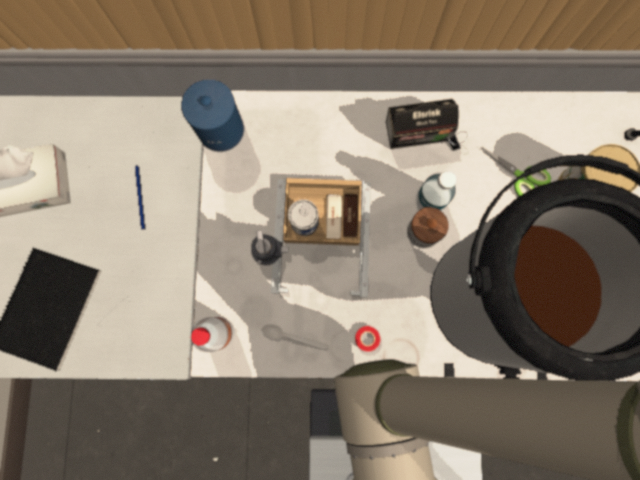

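The scene view shows the lock and key at about (308,285), the tin in the tray just behind it, and the bottle at (352,325). In the top view the lock is at (266,248), the tray spans (285–362, 180–245), the front stops are near (283,290) and (357,295), and the bottle cap is at (202,336). I'll zoom in next.

Run:
```python
import cv2,numpy as np
t=cv2.imread("pics/top0.png")[165:305,235:385]; s=cv2.imread("pics/scene0.png")[225:325,250:420]
t=cv2.resize(t,None,fx=4,fy=4,interpolation=cv2.INTER_CUBIC)
cv2.imwrite("pics/topc.png",t)
cv2.imwrite("pics/scenec.png",cv2.resize(s,None,fx=4.5,fy=4.5,interpolation=cv2.INTER_CUBIC))
```

```text
(no output)
```

View pics/topc.png

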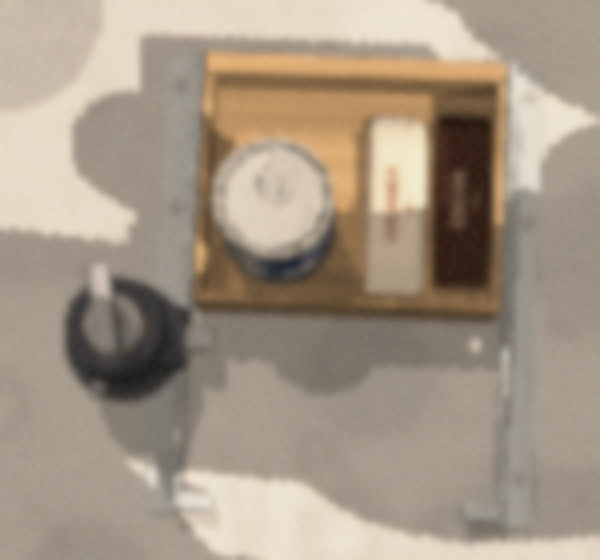

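View pics/scenec.png

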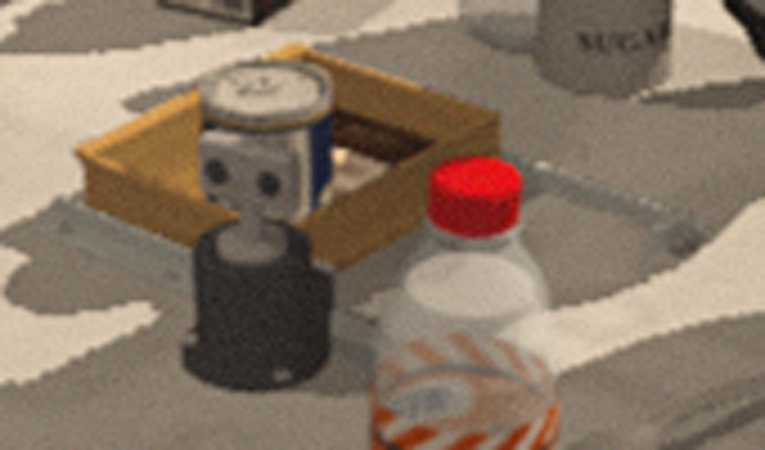

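The top crop shows the key collar centre at (113,330), with the bow's bright top end at (98,270). Tray corners are (207,52), (508,66), (497,314) and (197,305), and the stops are at (195,487) and (483,505). In the scene crop the bow's top corners are (200,130) and (298,150), its holes are at (217,172) and (268,184), and the collar centre is (252,240). Next I'll cast rays through these.

```bash
cat > h.py <<'E'
import numpy as np,cv2
C={n:np.load(f"pics/{n}0.npz") for n in("scene","top")}
def ray(n,p):
    d=C[n];E=d["extrinsics"];R=E[:3,:3];c=-R.T@E[:3,3]
    v=R.T@np.linalg.solve(d["K"],[p[0],p[1],1]);return c,v/np.linalg.norm(v)
def pl(n,p,z):
    c,v=ray(n,p);return c+v*(z-c[2])/v[2]
def tri(p,q):
    a,u=ray("top",p);b,v=ray("scene",q)
    s=np.linalg.lstsq(np.c_[u,-v],b-a,rcond=None)[0]
    A,B=a+u*s[0],b+v*s[1];return (A+B)/2,np.linalg.norm(A-B)
T=lambda x,y:(235+(x+.5)/4-.5,165+(y+.5)/4-.5)
S=lambda x,y:(250+(x+.5)/4.5-.5,225+(y+.5)/4.5-.5)
E
python3 - <<'E'
from h import *
np.set_printoptions(precision=4,suppress=True)
print("cams",ray("top",(0,0))[0],ray("scene",(0,0))[0])
print("tray corners z.034",*[pl("top",T(*p),.034) for p in((207,52),(508,66),(497,314),(197,305))],sep="\n")
print("railouterL",*[pl("top",T(*p),.012) for p in((172,60),(157,480))]);print("railouterR",*[pl("top",T(*p),.012) for p in((537,100),(530,520))])
print("stops",*[pl("top",T(*p),.012) for p in((195,487),(483,505))])
print("collar top z.053",pl("top",T(113,330),.053),pl("scene",S(252,240),.053),tri(T(113,330),S(252,240)))
print("bow ends scene z.095",*[pl("scene",S(*p),.095) for p in((200,130),(298,150))])
print("holes mid",*[pl("scene",S(*p),.082) for p in((217,172),(268,184))])
print("bow top",*[pl("top",T(*p),.095) for p in((98,265),(118,345))])
print("tri tray cornerFL",tri(T(207,52),S(77,150)),"FR",tri(T(508,66),S(298,43)),"NR",tri(T(497,314),S(499,115)))
print("tin top",pl("top",T(273,190),.072),pl("scene",S(267,88),.072))
print("post bottom/mouth", pl("scene",S(254,235),.05))
print("bottle cap",pl("top",(202,337),.168))
E
```

```text
cams [0.3405 0.1292 0.9815] [-0.0749  0.9061  0.5235]
tray corners z.034
[0.6497 0.2124 0.034 ]
[0.6431 0.0623 0.034 ]
[0.5175 0.0685 0.034 ]
[0.521  0.2144 0.034 ]
railouterL [0.6525 0.2321 0.012 ] [0.4378 0.2341 0.012 ]
railouterR [0.6322 0.0461 0.012 ] [0.4196 0.0516 0.012 ]
stops [0.4345 0.2153 0.012 ] [0.4267 0.0744 0.012 ]
collar top z.053 [0.505  0.2525 0.053 ] [0.506  0.2558 0.053 ] (array([0.5064, 0.2535, 0.0516]), np.float64(0.0026013510188028126))
bow ends scene z.095 [0.5301 0.2569 0.095 ] [0.4875 0.2477 0.095 ]
holes mid [0.5178 0.2615 0.082 ] [0.4949 0.2575 0.082 ]
bow top [0.5278 0.2547 0.095 ] [0.4907 0.2444 0.095 ]
tri tray cornerFL (array([0.6488, 0.2117, 0.0336]), np.float64(0.0022830581786741663)) FR (array([0.6435, 0.0623, 0.0331]), np.float64(0.00021817166489034173)) NR (array([0.5184, 0.0687, 0.032 ]), np.float64(0.0012904233526903738))
tin top [0.5694 0.1763 0.072 ] [0.5668 0.174  0.072 ]
post bottom/mouth [0.5118 0.248  0.05  ]
bottle cap [0.3366 0.3312 0.168 ]
```

Measurements agree with the text: key axis at about (0.507, 0.2525), bow yaw about 13°, dock yaw about −2.3°, and collar-top height 0.052 against 0.053 given. I'll rise above the dispenser first, then cross over it.

The rows are not in the units I measure in: shifts go in mm and turns go in units of 10 degrees. I convert before sending: -0.035 m is -35, -0.045 m is -45.

```bash
echo '{"increments":[[0, 0, -45, 0, 0.085], [0, 0, -45, 0, 0.085], [0, 0, -45, 0, 0.085], [0, 0, -45, 0, 0.085], [0, 0, -45, 0, 0.085], [0, 0, -35, 0, 0.085], [0, 0, 0, 0, 0.085]]}' | python3 nudge.py
echo '{"increments":[[33.2, -35, 0, 0, 0.05], [33.2, -35, 0, 0, 0.05], [33.2, -35, 0, 0, 0.05], [33.2, -35, 0, 0, 0.05], [33.2, -35, 0, 0, 0.05], [33.2, -35, 0, 0, 0.05], [33.2, -35, 0, 0, 0.05], [33.2, -35, 0, 0, 0.05], [33.2, -35, 0, 0, 0.05]]}' | python3 nudge.py
```

```text
time_s: 0.8
position: [0.2049, -0.5103, 0.5066]
tool_rot: [[0.928, 0.373, 0.001], [0.373, -0.928, -0.008], [-0.002, 0.008, -1.0]]
ft_force: [-1.0, 0.1, -0.4]
grip_width: 0.0853
gripper_force: 0.0
time_s: 1.7
position: [0.3649, -0.1048, 0.5016]
tool_rot: [[0.928, 0.372, -0.001], [0.372, -0.928, 0.001], [-0.001, -0.001, -1.0]]
ft_force: [0.8, -1.4, 0.1]
grip_width: 0.0501
gripper_force: 0.0
```

In the tool's units: -0.035 m is -35, 0.0332 m is 33.2.

```bash
echo '{"increments":[[33.2, -35, 0, 0, 0.05], [33.2, -35, 0, 0, 0.05], [33.2, -35, 0, 0, 0.05], [33.2, -35, 0, 0, 0.05], [33.2, -35, 0, 0, 0.05], [33.2, -35, 0, 0, 0.05], [33.2, -35, 0, 0, 0.05], [33.2, -35, 0, 0, 0.05]]}' | python3 nudge.py
echo '{"increments":[[0, 0, 30, -0.855, 0.05], [0, 0, 30, -0.855, 0.05], [0, 0, 30, -0.855, 0.05], [0, 0, 30, -0.855, 0.05], [0, 0, 30, -0.855, 0.05], [0, 0, 30, -0.855, 0.05], [0, 0, 30, -0.855, 0.05], [0, 0, 30, -0.855, 0.05], [0, 0, 30, -0.855, 0.05], [0, 0, 0, -0.855, 0.05]]}' | python3 nudge.py
echo '{"increments":[[0, 0, 0, -0.855, 0.05], [0, 0, 0, -0.855, 0.05], [0, 0, 0, -0.855, 0.05], [0, 0, 0, -0.855, 0.05], [0, 0, 0, -0.855, 0.05], [0, 0, 0, -0.855, 0.05], [0, 0, 0, -0.855, 0.05], [0, 0, 0, -0.855, 0.05], [0, 0, 0, -0.855, 0.05], [0, 0, 0, -0.855, 0.05]]}' | python3 nudge.py
python3 - <<'E'
from rig import env
import cv2,numpy as np
d=env.get_image("wrist"); np.savez("pics/w1.npz",**d); cv2.imwrite("pics/w1.png",d["pixels"][:,:,::-1]); o=env.observe()
print(d["K"],np.round(d["extrinsics"],4),np.round(o["position"],4),np.round(o["q"],1),o["ft_force"])
E
```

```text
time_s: 2.5
position: [0.5072, 0.2542, 0.5014]
tool_rot: [[0.928, 0.373, -0.001], [0.373, -0.928, -0.0], [-0.001, -0.0, -1.0]]
ft_force: [1.3, -1.3, 1.0]
grip_width: 0.0499
gripper_force: 0.0
time_s: 3.5
position: [0.5049, 0.2515, 0.2273]
tool_rot: [[-0.304, 0.952, -0.009], [0.953, 0.304, -0.002], [0.001, -0.01, -1.0]]
ft_force: [0.1, 0.0, 0.8]
grip_width: 0.0504
gripper_force: 0.0
time_s: 4.5
position: [0.5064, 0.2519, 0.2313]
tool_rot: [[-0.973, -0.229, -0.002], [-0.229, 0.973, -0.0], [0.002, -0.0, -1.0]]
ft_force: [0.4, 0.7, -0.4]
grip_width: 0.0499
gripper_force: 0.0
[[371.64829954   0.         314.87574012]
 [  0.         371.64829954 234.68032493]
 [  0.           0.           1.        ]] [[-2.285e-01  9.736e-01 -1.000e-04 -1.296e-01]
 [ 9.309e-01  2.185e-01  2.929e-01 -5.619e-01]
 [ 2.851e-01  6.690e-02 -9.562e-01  2.077e-01]
 [ 0.000e+00  0.000e+00  0.000e+00  1.000e+00]] [0.5064 0.2519 0.2313] [ 14.5  23.9  72.8  -0.   83.4 -89.2] [ 0.29096984 -0.51648518 -0.2626865 ]
```

View pics/w1.png

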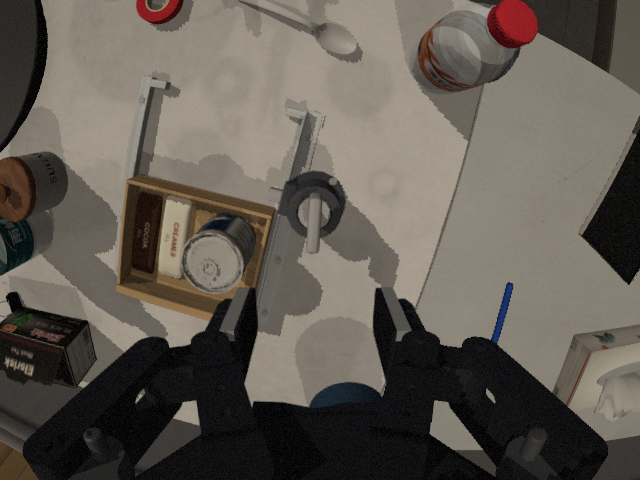

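In the wrist picture the bow's top face runs from (314,195) to (313,251), about 10 px wide, and the collar is centred near (314,210). The jaws straddle it.

Run:
```python
import numpy as np,cv2
d=np.load("pics/w1.npz");K=d["K"];E=d["extrinsics"];R=E[:3,:3];c=-R.T@E[:3,3]
def pl(p,z):
    u=np.array([p[0]-K[0,2],p[1]-K[1,2]])/K[0,0];r=np.linalg.norm(u)
    v=R.T@np.r_[np.sin(r)*u/r,np.cos(r)];return np.round(c+v*(z-c[2])/v[2],4)
g=cv2.cvtColor(d["pixels"],cv2.COLOR_RGB2GRAY)
for r in range(190,258,4): print(r,*g[r,296:332:2])
a,b=pl((315,195),.095),pl((313,251),.095);print(c,a,b,(a+b)/2,np.linalg.norm(a-b),np.degrees(np.arctan2(*(b-a)[1::-1])))
print("post mouth",pl((313,208),.05), "collar",pl((314,210),.053))
print("stops",pl((303,120),.012),pl((155,92),.012),"tray far corners",pl((118,291),.034),pl((262,320),.034),"near",pl((131,177),.034),pl((273,208),.034))
```

```text
190 40 41 49 55 51 48 49 49 46 48 47 55 55 55 55 55 36 8
194 56 60 61 46 49 43 45 77 92 86 79 74 51 55 54 52 54 51
198 56 55 53 40 44 83 92 101 108 106 100 89 52 50 50 57 57 59
202 55 47 37 83 114 107 101 133 135 132 123 124 88 102 116 70 49 58
206 52 47 123 117 112 115 108 135 135 131 125 121 82 121 133 133 79 44
210 37 92 129 125 112 113 104 134 138 130 127 115 82 120 128 128 129 41
214 35 111 135 130 115 114 104 134 135 131 126 112 70 79 129 132 120 33
218 49 39 133 135 118 113 117 135 135 126 127 104 66 86 87 115 84 23
222 56 47 69 128 127 129 120 134 133 126 126 101 60 85 84 80 18 36
226 53 54 58 54 60 127 119 135 129 125 122 92 63 70 36 37 36 38
230 58 50 55 52 58 56 123 134 129 123 121 89 43 57 43 39 34 37
234 94 89 57 57 57 58 131 131 128 126 116 84 54 57 54 53 71 89
238 93 93 97 93 95 106 131 135 127 122 113 78 110 90 92 93 94 94
242 92 92 94 92 92 106 131 131 125 122 107 81 143 142 118 92 92 91
246 95 97 94 90 141 123 131 130 123 123 101 79 143 146 145 146 143 125
250 95 94 92 104 143 130 134 130 124 122 99 87 145 143 150 147 147 145
254 94 96 91 142 143 144 142 131 131 137 146 146 149 148 148 146 148 146
[0.43422017 0.23501369 0.36315616] [0.4845 0.2469 0.095 ] [0.5272 0.2554 0.095 ] [0.50585 0.25115 0.095  ] 0.04353779966879357 11.258314668603784
post mouth [0.5045 0.2498 0.05  ] collar [0.5054 0.2509 0.053 ]
stops [0.4328 0.2233 0.012 ] [0.4319 0.0729 0.012 ] tray far corners [0.6439 0.0639 0.034 ] [0.6336 0.2262 0.034 ] near [0.5162 0.0713 0.034 ] [0.5163 0.2151 0.034 ]
```

Bow centre is (0.506, 0.251), length 43.5 mm (44 given), yaw about 12°, so the tool sits right over it. I'll descend to TCP z≈0.080 and grip, keeping the fingertips clear of the post once the key is home.

In the tool's units: 0.04 m is 40, 0.03 m is 30, 1 degrees is 0.1.

```bash
echo '{"increments":[[0, 0, 40, 0.1, 0.05], [0, 0, 40, 0, 0.05], [0, 0, 40, 0, 0.04], [0, 0, 30, 0, 0.04], [0, 0, 0, 0, 0.04], [0, 0, 0, 0, 0.03], [0, 0, 0, 0, 0.03]]}' | python3 nudge.py 30
echo '{"increments":[[0, 0, 0, 0, 0.0], [0, 0, 0, 0, 0.0], [0, 0, 0, 0, 0.0], [0, 0, 0, 0, 0.0], [0, 0, 0, 0, 0.0], [0, 0, 0, 0, 0.0]]}' | python3 nudge.py 30
```

```text
time_s: 5.25
position: [0.5078, 0.2523, 0.0841]
tool_rot: [[-0.979, -0.205, 0.003], [-0.205, 0.979, 0.001], [-0.003, 0.0, -1.0]]
ft_force: [0.5, 0.8, 0.1]
grip_width: 0.03
gripper_force: 0.0
time_s: 5.85
position: [0.5076, 0.2523, 0.0837]
tool_rot: [[-0.979, -0.206, 0.003], [-0.206, 0.979, 0.001], [-0.003, 0.0, -1.0]]
ft_force: [-0.9, 0.1, 7.6]
grip_width: 0.0093
gripper_force: 33.6
```

Bow gripped (9.3 mm). Now a light downward push while turning in small steps, watching height and force.

In the tool's units: 0.001 m is 1, 5 degrees is 0.5.

```bash
echo '{"increments":[[0, 0, 1, 0, 0.0], [0, 0, 0, 0.5, 0.0], [0, 0, 0, 0.5, 0.0], [0, 0, 0, 0, 0.0]]}' | python3 nudge.py 60 | sed -n '2,4p'; for i in 1; do echo '{"increments":[[0, 0, 0, 0.5, 0.0], [0, 0, 0, 0.5, 0.0], [0, 0, 0, 0, 0.0]]}' | python3 nudge.py | sed -n '2,4p'; done; echo '{"increments":[[0, 0, 0, 0.5, 0.0], [0, 0, 0, 0.5, 0.0], [0, 0, 0, 0, 0.0]]}' | python3 nudge.py | sed -n '2,4p'; python3 -c "
from rig import env;print(env.observe()['wrist_torque'])"
```

```text
position: [0.5081, 0.2523, 0.0837]
tool_rot: [[-1.0, -0.03, 0.004], [-0.03, 1.0, 0.001], [-0.004, 0.001, -1.0]]
ft_force: [-1.6, -1.3, 14.1]
position: [0.5082, 0.2523, 0.0837]
tool_rot: [[-0.99, 0.144, 0.005], [0.144, 0.99, 0.001], [-0.004, 0.002, -1.0]]
ft_force: [-1.1, -0.8, 12.8]
position: [0.5082, 0.2523, 0.0837]
tool_rot: [[-0.95, 0.313, 0.005], [0.313, 0.95, 0.001], [-0.004, 0.002, -1.0]]
ft_force: [-1.6, -0.6, 14.3]
[-0.22025879  0.29518487 -0.01017842]
```

In the tool's units: 5 degrees is 0.5.

```bash
echo '{"increments":[[0, 0, 0, 0.5, 0.0], [0, 0, 0, 0.5, 0.0], [0, 0, 0, 0, 0.0]]}' | python3 nudge.py | sed -n '2,4p'; echo '{"increments":[[0, 0, 0, 0.5, 0.0], [0, 0, 0, 0.5, 0.0], [0, 0, 0, 0, 0.0]]}' | python3 nudge.py | sed -n '2,4p'; echo '{"increments":[[0, 0, 0, 0.5, 0.0], [0, 0, 0, 0.5, 0.0], [0, 0, 0, 0, 0.0]]}' | python3 nudge.py | sed -n '2,4p'; python3 -c "
from rig import env;o=env.observe();print(o['wrist_torque'],o['q'][5],o['grip_width'])"
```

```text
position: [0.5082, 0.2523, 0.0836]
tool_rot: [[-0.881, 0.474, 0.005], [0.474, 0.881, 0.001], [-0.004, 0.003, -1.0]]
ft_force: [-1.0, -1.5, 13.6]
position: [0.508, 0.2522, 0.0833]
tool_rot: [[-0.785, 0.619, 0.004], [0.619, 0.785, 0.001], [-0.003, 0.003, -1.0]]
ft_force: [-0.9, -1.8, 10.7]
position: [0.507, 0.2521, 0.0817]
tool_rot: [[-0.667, 0.745, 0.001], [0.745, 0.667, 0.0], [-0.0, 0.0, -1.0]]
ft_force: [1.3, -0.3, -1.1]
[-0.05543899 -0.08461051 -0.04894805] -27.365582672026132 0.008568042715519173
```

At about +57° the load vanished and the tool sank, so the slot is found. I'll push down there.

```bash
echo '{"increments":[[0, 0, 2, 0, 0.0], [0, 0, 2, 0, 0.0], [0, 0, 2, 0, 0.0], [0, 0, 0, 0, 0.0]]}' | python3 nudge.py | sed -n '2,6p'; echo '{"increments":[[0, 0, 2, 0, 0.0], [0, 0, 2, 0, 0.0], [0, 0, 0, 0, 0.0]]}' | python3 nudge.py | sed -n '2,6p'; python3 -c "
from rig import env;o=env.observe();print(o['wrist_torque'],o['q'][5],o['grip_width'])"
```

```text
position: [0.507, 0.252, 0.0749]
tool_rot: [[-0.668, 0.744, -0.0], [0.744, 0.668, -0.0], [0.0, -0.0, -1.0]]
ft_force: [-0.0, -0.2, -1.1]
grip_width: 0.0089
gripper_force: 60.5
position: [0.5069, 0.252, 0.071]
tool_rot: [[-0.668, 0.745, -0.0], [0.745, 0.668, -0.0], [0.0, -0.0, -1.0]]
ft_force: [-0.1, -0.8, -1.9]
grip_width: 0.0087
gripper_force: 60.5
[-0.1288662  -0.15325811 -0.01105999] -27.422721536843195 0.008667868049409956
```

In the tool's units: 0.001 m is 1.

```bash
echo '{"increments":[[0, 0, 1, 0, 0.0], [0, 0, 1, 0, 0.0], [0, 0, 1, 0, 0.0], [0, 0, 0, 0, 0.0]]}' | python3 nudge.py | sed -n '2,6p'
```

```text
position: [0.5071, 0.2521, 0.0698]
tool_rot: [[-0.668, 0.744, 0.001], [0.744, 0.668, 0.0], [-0.001, 0.001, -1.0]]
ft_force: [-3.1, -1.9, 12.5]
grip_width: 0.009
gripper_force: 62.4
```

It stopped after 13.9 mm with a 12 N reaction, so the key is home. I'll take off the push and turn clockwise while watching the torque.

```bash
cat > t.py <<'E'
from rig import env;import numpy as np
o=env.observe();print("T",np.round(o['wrist_torque'],3),"q6",round(float(o['q'][5]),2),"F",np.round(o['ft_force'],1),"z",round(float(o['position'][2]),4),"w",round(float(o['grip_width']),4))
E
echo '{"increments":[[0, 0, -2, 0, 0.0], [0, 0, 0, 0.5, 0.0], [0, 0, 0, 0.5, 0.0], [0, 0, 0, 0, 0.0]]}' | python3 nudge.py >/dev/null; python3 t.py
echo '{"increments":[[0, 0, 0, 0.5, 0.0], [0, 0, 0, 0.5, 0.0], [0, 0, 0, 0, 0.0]]}' | python3 nudge.py >/dev/null; python3 t.py
echo '{"increments":[[0, 0, 0, 0.5, 0.0], [0, 0, 0, 0.5, 0.0], [0, 0, 0, 0, 0.0]]}' | python3 nudge.py >/dev/null; python3 t.py
echo '{"increments":[[0, 0, 0, 0.5, 0.0], [0, 0, 0, 0.5, 0.0], [0, 0, 0, 0, 0.0]]}' | python3 nudge.py >/dev/null; python3 t.py
```

```text
T [-0.142 -0.171 -0.003] q6 -17.38 F [ 0.5 -0.5 -0.8] z 0.0702 w 0.0088
T [-0.171 -0.13   0.018] q6 -7.5 F [ 0.  -1.  -0.6] z 0.0702 w 0.0089
T [-0.203 -0.207 -0.002] q6 2.43 F [ 0.3 -1.6 -1.4] z 0.0702 w 0.009
T [-0.269 -0.183 -0.037] q6 12.38 F [ 0.5 -1.9 -1. ] z 0.0703 w 0.0087
```

```bash
echo '{"increments":[[0, 0, 0, 0.5, 0.0], [0, 0, 0, 0.5, 0.0], [0, 0, 0, 0, 0.0]]}' | python3 nudge.py >/dev/null; python3 t.py
echo '{"increments":[[0, 0, 0, 0.5, 0.0], [0, 0, 0, 0.5, 0.0], [0, 0, 0, 0, 0.0]]}' | python3 nudge.py >/dev/null; python3 t.py
echo '{"increments":[[0, 0, 0, 0.5, 0.0], [0, 0, 0, 0.5, 0.0], [0, 0, 0, 0, 0.0]]}' | python3 nudge.py >/dev/null; python3 t.py
echo '{"increments":[[0, 0, 0, 0.5, 0.0], [0, 0, 0, 0, 0.0]]}' | python3 nudge.py >/dev/null; python3 t.py
```

```text
T [-0.316 -0.178  0.035] q6 22.35 F [ 1.4 -1.9 -0.9] z 0.0703 w 0.0087
T [-0.17  -0.254  0.01 ] q6 32.33 F [ 1.8 -1.3 -2.6] z 0.0703 w 0.0086
T [-0.137 -0.357  0.02 ] q6 42.32 F [ 2.3 -1.5 -1.9] z 0.0703 w 0.009
T [-0.191 -0.389  0.088] q6 47.32 F [ 1.9 -0.9 -1.7] z 0.0703 w 0.0086
```

```bash
echo '{"increments":[[0, 0, 0, 0.5, 0.0], [0, 0, 0, 0.5, 0.0], [0, 0, 0, 0, 0.0]]}' | python3 nudge.py >/dev/null; python3 t.py
echo '{"increments":[[0, 0, 0, 0.5, 0.0], [0, 0, 0, 0.5, 0.0], [0, 0, 0, 0, 0.0]]}' | python3 nudge.py >/dev/null; python3 t.py
echo '{"increments":[[0, 0, 0, 0.5, 0.0], [0, 0, 0, 0, 0.0]]}' | python3 nudge.py >/dev/null; python3 t.py
echo '{"increments":[[0, 0, 0, 0.5, 0.0], [0, 0, 0, 0, 0.0]]}' | python3 nudge.py >/dev/null; python3 t.py
```

```text
T [-0.139 -0.489  0.062] q6 57.32 F [ 3.2 -1.  -2.3] z 0.0704 w 0.0086
T [-0.07  -0.728  0.106] q6 67.32 F [ 3.7 -0.7 -2.7] z 0.0704 w 0.0087
T [-0.067 -0.856  0.015] q6 72.32 F [ 4.5 -0.2 -3.6] z 0.0704 w 0.0086
T [ 0.108 -1.029  0.281] q6 77.31 F [ 5.2 -1.1 -4.7] z 0.0704 w 0.0086
```

In the tool's units: 3 degrees is 0.3.

```bash
echo '{"increments":[[0, 0, 0, 0, 0.0]]}' | python3 nudge.py >/dev/null; python3 t.py
echo '{"increments":[[0, 0, 0, 0.3, 0.0], [0, 0, 0, 0, 0.0]]}' | python3 nudge.py >/dev/null; python3 t.py
echo '{"increments":[[0, 0, 0, 0.3, 0.0], [0, 0, 0, 0, 0.0]]}' | python3 nudge.py >/dev/null; python3 t.py;echo '{"increments":[[0, 0, 0, 0, 0.0]]}' | python3 nudge.py >/dev/null; python3 t.py
```

```text
T [ 0.111 -1.079  0.286] q6 77.27 F [ 5.4  0.2 -4.4] z 0.0704 w 0.0088
T [ 0.227 -1.259  0.448] q6 80.39 F [ 4.7  0.2 -4.9] z 0.0704 w 0.0086
T [ 0.216 -1.284  0.693] q6 83.38 F [ 5.2 -0.5 -4.5] z 0.0703 w 0.0085
T [ 0.243 -1.295  0.684] q6 83.31 F [ 5.4 -1.2 -3.9] z 0.0704 w 0.0085
```

The torque is climbing steeply, far over the 0.1 N m drawing torque, so this is the dead stop. I'll give one more small turn, ease back, release, rise and look at the bolt.

```bash
echo '{"increments":[[0, 0, 0, 0.3, 0.0], [0, 0, 0, 0, 0.0], [0, 0, 0, 0, 0.0]]}' | python3 nudge.py >/dev/null; python3 t.py
echo '{"increments":[[0, 0, 0, -0.4, 0.0], [0, 0, 0, -0.4, 0.0], [0, 0, 0, 0, 0.0]]}' | python3 nudge.py >/dev/null; python3 t.py
echo '{"increments":[[0, 0, 0, 0, 0.03], [0, 0, 0, 0, 0.04], [0, 0, 0, 0, 0.04], [0, 0, 0, 0, 0.04], [0, 0, -20, 0, 0.04], [0, 0, -40, 0, 0.04], [0, 0, -45, 0, 0.04], [0, 0, -45, 0, 0.04], [0, 0, 0, 0, 0.04], [0, 0, 0, 0, 0.04]]}' | python3 nudge.py
python3 - <<'E'
from rig import env
import cv2,numpy as np
o=[]
for n in("scene","wrist","top"):
    d=env.get_image(n); np.savez(f"pics/{n}2.npz",**d); o.append(d["pixels"][:,:,::-1])
a=cv2.resize(o[0][225:325,250:370],(480,400),interpolation=cv2.INTER_CUBIC)
b=cv2.resize(o[2][215:285,240:300],(300,350),interpolation=cv2.INTER_CUBIC)
c=np.zeros((400,800,3),np.uint8);c[:,:480]=a;c[:350,480:780]=b
cv2.imwrite("pics/c2.png",c);cv2.imwrite("pics/w2.png",o[1])
E
```

```text
T [ 0.269 -1.313  0.917] q6 86.37 F [ 5.2  0.3 -4.4] z 0.0703 w 0.0089
T [ 0.029 -1.1    0.209] q6 78.37 F [ 4.5 -1.2 -3.7] z 0.0704 w 0.0088
time_s: 14.45
position: [0.5068, 0.2521, 0.2208]
tool_rot: [[0.9, 0.437, 0.001], [0.437, -0.9, 0.0], [0.001, 0.0, -1.0]]
ft_force: [-0.4, 0.0, -0.6]
grip_width: 0.0398
gripper_force: 0.0
```

View pics/w2.png

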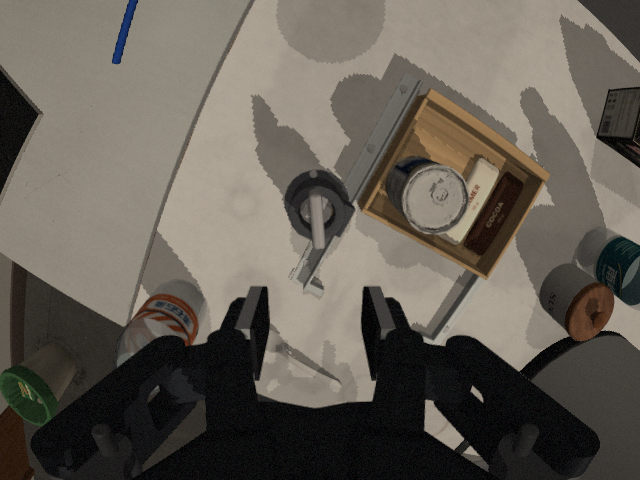

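The key stands home in the lock at (316,212). The bolt stub that showed earlier beside the lock is no longer visible near (350,215). I'll zoom in to confirm.

Run:
```python
import numpy as np,cv2
c=cv2.imread("pics/c2.png");w=np.load("pics/wrist2.npz")["pixels"][160:270,270:400,::-1]
o=np.zeros((590,800,3),np.uint8);o[:350,:300]=c[:350,480:780];o[:423,300:800]=cv2.resize(w,(500,423),interpolation=cv2.INTER_CUBIC)
w1=np.load("pics/w1.npz")["pixels"][160:230,255:355,::-1];o[352:562,:300]=cv2.resize(w1,(300,210),interpolation=cv2.INTER_CUBIC)
cv2.imwrite("pics/z2.png",o)
```

```text
(no output)
```

View pics/z2.png

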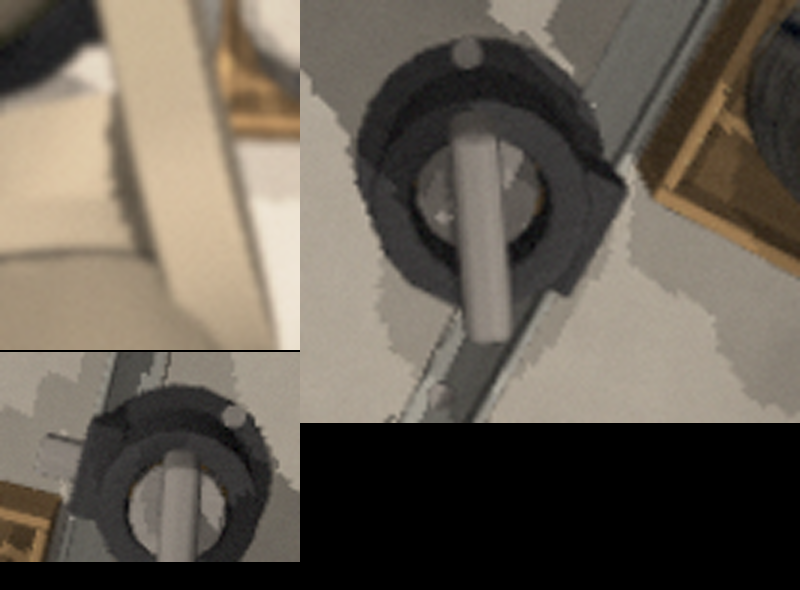

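The earlier view (lower left) shows the bolt stub poking out at (55,455); in the new view it is gone, so the bolt is drawn and the key is down. Now I'll align the tool with the dock (yaw about −2.3°) and go beyond the far lip at about (0.645, 0.137).

In the tool's units: 0.035 m is 35, 0.0218 m is 21.8, 7.05 degrees is 0.705.

```bash
echo '{"increments":[[0, 0, 0, 0.705, 0.04], [0, 0, 0, 0.705, 0.04], [0, 0, 0, 0.705, 0.04], [0, 0, 0, 0.705, 0.04], [35, 21.8, 0, 0, 0.04], [35, 21.8, 0, 0, 0.04], [35, 21.8, 0, 0, 0.04], [35, 21.8, 0, 0, 0.04], [35, 21.8, 0, 0, 0.04], [0, 0, 0, 0, 0.04]]}' | python3 nudge.py | head -3
echo '{"increments":[[0, 0, 40, 0, 0.04], [0, 0, 40, 0, 0.04], [0, 0, 0, 0, 0.04], [0, 0, 0, 0, 0.04]]}' | python3 nudge.py
python3 - <<'E'
from rig import env
import cv2,numpy as np
o=np.zeros((560,800,3),np.uint8)
d=env.get_image("top"); np.savez("pics/top3.npz",**d); o[:480,:400]=cv2.resize(d["pixels"][140:320,220:370,::-1],(400,480))
d=env.get_image("scene"); np.savez("pics/scene3.npz",**d); o[:400,400:]=cv2.resize(d["pixels"][150:330,230:410,::-1],(400,400))
cv2.imwrite("pics/c3.png",o)
E
```

```text
time_s: 15.6
position: [0.68, 0.1324, 0.2169]
tool_rot: [[0.999, -0.045, -0.003], [-0.045, -0.999, -0.001], [-0.003, 0.001, -1.0]]
time_s: 16.0
position: [0.6772, 0.1364, 0.1404]
tool_rot: [[0.999, -0.04, -0.001], [-0.04, -0.999, 0.0], [-0.001, 0.0, -1.0]]
ft_force: [0.9, 0.2, 1.4]
grip_width: 0.0397
gripper_force: 0.0
```

View pics/c3.png

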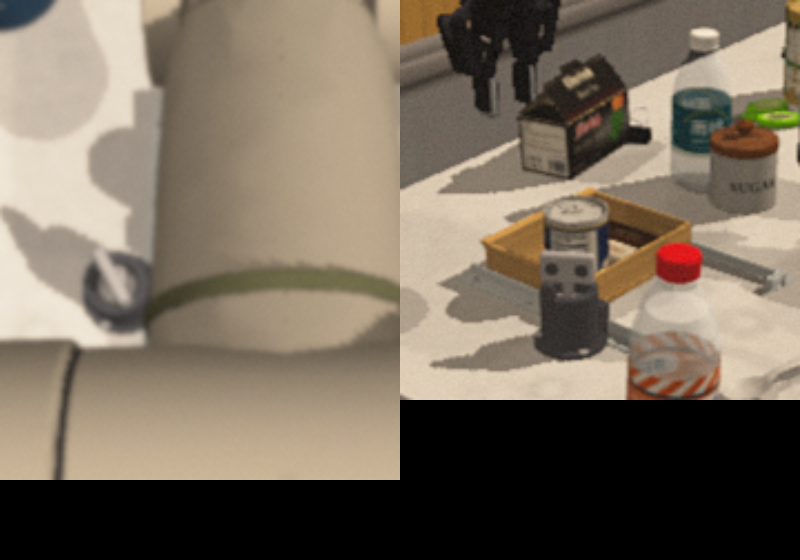

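The scene view shows the gripper behind the tray, the tin upright and the key low in the lock. The dispenser-side objects are clear. I'll descend behind the lip.

In the tool's units: 0.03 m is 30, 0.02 m is 20.

```bash
echo '{"increments":[[0, 0, 30, 0, 0.04], [0, 0, 30, 0, 0.04], [0, 0, 30, 0, 0.04], [0, 0, 20, 0, 0.04], [0, 0, 8, 0, 0.04], [0, 0, 0, 0, 0.04]]}' | python3 nudge.py | head -4
echo '{"increments":[[-6, 0, 0, 0, 0.04], [-3, 0, 0, 0, 0.04], [-3, 0, 0, 0, 0.04], [0, 0, 0, 0, 0.04]]}' | python3 nudge.py | head -4; python3 t.py
echo '{"increments":[[-5, 0, 0, 0, 0.04], [-5, 0, 0, 0, 0.04], [-5, 0, 0, 0, 0.04], [0, 0, 0, 0, 0.04]]}' | python3 nudge.py | head -4; python3 t.py
```

```text
time_s: 16.7
position: [0.6778, 0.1361, 0.023]
tool_rot: [[0.999, -0.041, 0.001], [-0.041, -0.999, 0.0], [0.001, -0.0, -1.0]]
ft_force: [0.6, 0.3, -0.5]
time_s: 17.1
position: [0.6652, 0.1366, 0.0231]
tool_rot: [[0.999, -0.04, 0.001], [-0.04, -0.999, 0.0], [0.001, -0.0, -1.0]]
ft_force: [-0.9, -0.2, 0.1]
T [-0.025 -0.031 -0.019] q6 93.96 F [-0.9 -0.2  0.1] z 0.0231 w 0.0399
time_s: 17.5
position: [0.6498, 0.1372, 0.0224]
tool_rot: [[0.999, -0.04, -0.001], [-0.04, -0.999, 0.0], [-0.001, -0.0, -1.0]]
ft_force: [-0.6, -0.6, 0.0]
T [ 0.028 -0.012 -0.025] q6 94.05 F [-0.6 -0.6  0. ] z 0.0224 w 0.04
```

```bash
echo '{"increments":[[-5, 0, 0, 0, 0.04], [-5, 0, 0, 0, 0.04], [-5, 0, 0, 0, 0.04]]}' | python3 nudge.py | sed -n '2p'; python3 t.py
echo '{"increments":[[-5, 0, 0, 0, 0.04], [-5, 0, 0, 0, 0.04], [-5, 0, 0, 0, 0.04], [-5, 0, 0, 0, 0.04]]}' | python3 nudge.py | sed -n '2p'; python3 t.py
```

```text
position: [0.6353, 0.1378, 0.0224]
T [-0.055 -0.485 -0.041] q6 94.15 F [ 3.  -0.5  0.6] z 0.0224 w 0.0403
position: [0.6152, 0.1386, 0.0224]
T [-0.025 -0.556  0.023] q6 94.28 F [ 4.  -0.2  0.5] z 0.0224 w 0.0399
```

The tray is sliding at 3–4 N. I'll carry on, slower near the stops.

In the tool's units: -0.005 m is -5.

```bash
echo '{"increments":[[-5, 0, 0, 0, 0.04], [-5, 0, 0, 0, 0.04], [-5, 0, 0, 0, 0.04], [-5, 0, 0, 0, 0.04], [-5, 0, 0, 0, 0.04]]}' | python3 nudge.py | sed -n '2p'; python3 t.py
echo '{"increments":[[-4, 0, 0, 0, 0.04], [-4, 0, 0, 0, 0.04], [-4, 0, 0, 0, 0.04]]}' | python3 nudge.py | sed -n '2p'; python3 t.py
echo '{"increments":[[-3, 0, 0, 0, 0.04], [-3, 0, 0, 0, 0.04]]}' | python3 nudge.py | sed -n '2p'; python3 t.py
```

```text
position: [0.5902, 0.1396, 0.0224]
T [-0.063 -0.563 -0.008] q6 94.46 F [ 4.5 -0.2 -0.4] z 0.0224 w 0.0404
position: [0.5783, 0.1401, 0.0224]
T [-0.001 -0.653 -0.   ] q6 94.55 F [4.9 0.1 0.8] z 0.0224 w 0.0396
position: [0.5724, 0.1403, 0.0224]
T [-0.073 -0.699 -0.018] q6 94.6 F [ 4.4 -0.1  2.7] z 0.0224 w 0.0398
```

In the tool's units: -0.003 m is -3.

```bash
echo '{"increments":[[-3, 0, 0, 0, 0.04], [-3, 0, 0, 0, 0.04]]}' | python3 nudge.py | sed -n '2p'; python3 t.py
echo '{"increments":[[-3, 0, 0, 0, 0.04], [-2, 0, 0, 0, 0.04]]}' | python3 nudge.py | sed -n '2p'; python3 t.py
echo '{"increments":[[-2, 0, 0, 0, 0.04], [-2, 0, 0, 0, 0.04]]}' | python3 nudge.py | sed -n '2p'; python3 t.py
```

```text
position: [0.5664, 0.1406, 0.0224]
T [-0.07  -0.679 -0.01 ] q6 94.65 F [ 3.7 -0.2  2.5] z 0.0224 w 0.0402
position: [0.5654, 0.1412, 0.0237]
T [ 0.518 -3.206  0.184] q6 94.67 F [20.6  2.4  1.9] z 0.0237 w 0.0399
position: [0.565, 0.1412, 0.0252]
T [ 0.446 -4.663  0.177] q6 94.7 F [31.7  3.6  4.5] z 0.0252 w 0.04
```

It met the stops at TCP x≈0.565, the expected 91 mm from contact at about 0.656. I'll back off, rise and check.

```bash
echo '{"increments":[[6, 0, 0, 0, 0.04], [4, 0, 0, 0, 0.04], [30, 0, 0, 0, 0.04], [10, 0, 0, 0, 0.04], [0, 0, 0, 0, 0.04], [0, 0, -30, 0, 0.04], [0, 0, -45, 0, 0.04], [0, 0, -45, 0, 0.04], [0, 0, -45, 0, 0.04], [0, 0, -45, 0, 0.04]]}' | python3 nudge.py | sed -n '2,4p'
echo '{"increments":[[0, 0, -20, 0, 0.04], [0, 0, 0, 0, 0.04], [0, 0, 0, 0, 0.04]]}' | python3 nudge.py | sed -n '2,4p'
python3 - <<'E'
from rig import env
import cv2,numpy as np
o=np.zeros((480,800,3),np.uint8)
d=env.get_image("wrist"); np.savez("pics/wrist4.npz",**d); o[:,:480]=d["pixels"][:,80:560,::-1]
d=env.get_image("scene"); np.savez("pics/scene4.npz",**d); o[:320,480:]=cv2.resize(d["pixels"][220:380,240:400,::-1],(320,320))
cv2.imwrite("pics/c4.png",o)
E
```

```text
position: [0.6055, 0.1391, 0.2334]
tool_rot: [[0.999, -0.04, -0.004], [-0.04, -0.999, -0.0], [-0.004, 0.0, -1.0]]
ft_force: [-0.2, 0.8, -0.3]
position: [0.6062, 0.139, 0.251]
tool_rot: [[0.999, -0.04, -0.003], [-0.04, -0.999, -0.0], [-0.003, 0.0, -1.0]]
ft_force: [-0.0, 0.4, -0.1]
```

View pics/c4.png

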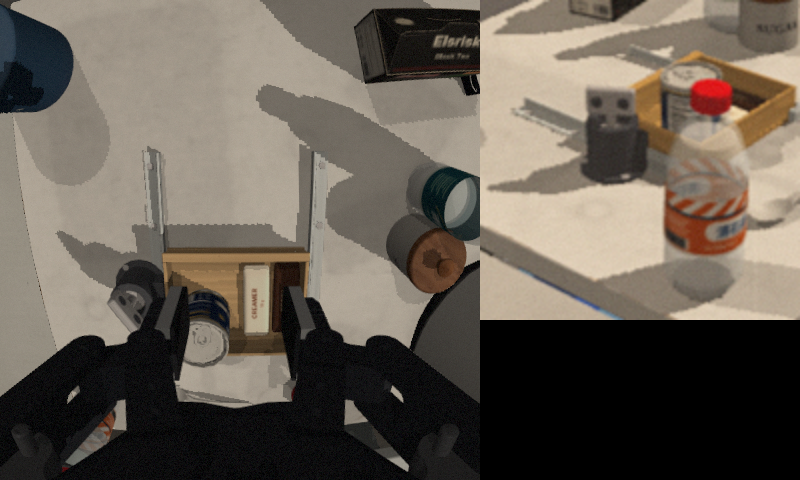

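The tray is at the front with the tin upright. Its far edge runs level from (165,249) to (308,249) in the crop, the key is still down in the lock, and the bottle and canister have not moved. Last check is the far edge's position and squareness.

```bash
python3 - <<'E'
import numpy as np,cv2
d=np.load("pics/wrist4.npz");K=d["K"];E=d["extrinsics"];R=E[:3,:3];c=-R.T@E[:3,3]
def pl(p,z):
    u=np.array([p[0]-K[0,2],p[1]-K[1,2]])/K[0,0];r=np.linalg.norm(u)
    v=R.T@np.r_[np.sin(r)*u/r,np.cos(r)];return np.round(c+v*(z-c[2])/v[2],4)
g=d["pixels"].astype(int)
def edge(col):   # first wood-coloured row from above
    k=g[235:270,col]; return 235+int(np.argmax((k[:,0]-k[:,2])>40))
P=np.array([pl((x,edge(x)),.036) for x in range(255,385,8)])
s=np.polyfit(P[:,1],P[:,0],1);print("far edge yaw",-np.degrees(np.arctan(s[0])),"x at y=.1406",np.polyval(s,.1406),"expected ~.553", np.std(P[:,0]-np.polyval(s,P[:,1])))
# rail directions, front edge, near stops
print("near corners",pl((172+80,352),.034),pl((306+80,355),.034))
print("rails inner far end",pl((159+80,155),.012),pl((304+80,152),.012))
E
python3 t.py
```

```text
far edge yaw -2.5757897467985362 x at y=.1406 0.5558893061156327 expected ~.553 0.0010160298605840857
near corners [0.4366 0.2181 0.034 ] [0.4256 0.0646 0.034 ]
rails inner far end [0.6542 0.2137 0.012 ] [0.6512 0.0681 0.012 ]
T [-0.001 -0.024 -0.017] q6 94.34 F [-0.5  0.4 -0.2] z 0.2502 w 0.04
```

The tray is square (−2.6° against dock −2.3°) and travelled about 90.5 mm of the 91 mm expected. The robot is touching nothing, so I'm handing in.

```bash
python3 -c "
from rig import env;print(env.close_job())"
```

```text
the job is handed in; nothing more can be done
None
```

The job is handed in: the key is home and turned to its stop with the bolt drawn, the tray is against both front stops, the tin is upright, and the bottle and canister are still standing where they were.

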